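# Seat a specimen disc in its pocket by feel and load it

## Task

Slide the loose metal specimen disc along the bed of the clamping frame, without lifting it off and without forcing it, until it drops into the shallow round pocket and lies flat on its floor. Then stand the larger of the two knobbed brass weights that stand on the bench beside the frame (not those in the box) upright on the middle of the seated disc and let go. Leave the smaller weight and the cork where they are.

Things in the scene. Friction and masses are not known exactly. Their poses are not given: they have to be found in the camera images.
- frame: Low clamping frame fixed to the bench, 150 x 190 mm. Origin: centre of its underside; x across, y lengthwise, z up. Two side rails, inner faces at x = +-65 mm, tops at z = 17 mm; between them a flat metal bed, its surface at z = 15 mm, from y = -85 to +70 mm at least. Clamp screws stick out 8 mm from the outer sides, below the rail tops.
- bed_line (a point): Point on the bed's surface above the frame's origin, same axes. The bed has one round pocket, 46 mm across, 4 mm deep, steep walls, centred on x = 0. The bed was clamped by hand, so the pocket's centre lies anywhere from y = +20 to +60 mm of this point: not measured, to be found by sliding the disc in +y. The bed itself holds firm.
- disc: Flat metal disc, 44 mm across, 10 mm thick, 0.08 to 0.17 kg. Origin: centre of its underside. Starts on the bed at y = -58 to -45, x = -12 to +12 mm of bed_line. Slides with under 1.5 N; drops in when pushed over the pocket on its line (over 2 mm off it may hang tilted until nudged); seated, its top is 6 mm above the bed and the wall stops it. Limit on bed or frame: 20 N.
- weight_50: The larger loose knobbed brass weight: 29 mm across, 40 mm high, 0.16 kg; straight body below, knob above. Origin: centre of its underside. Stands in a row along world y with the small weight and the cork, in any order, 50 mm or more apart. A sample cutter up to 0.3 m high stands right of the work (world x over 0.47, y -0.05 to -0.55), an open weight case behind the row (x over 0.55): keep clear.
- weight_10: Bystander: the smaller loose knobbed brass weight, 18 mm across, 25 mm high. Origin: centre of its underside.
- cork_1: Bystander: cork stopper standing on end, 25 mm across, 38 mm high. Origin: centre of its underside.

How it is judged:
On the way:
1. the disc has dropped into the pocket and lies flat in it, before any weight is put on it (z of disc in the frame of frame between 0.009 and 0.0125 m and angle between disc's own z axis and vertical below 0.04 rad and contact force between weight_50 and disc below 0.1 N), for 0.2 s.
At the end, for the whole second after the job is handed in: The disc lies flat on the pocket floor (underside 9 to 12.5 mm above the frame's underside, tilt under 0.04 rad); the larger loose brass weight stands upright on it (tilt under 0.06 rad), centred within 8.5 mm, both at rest and released (z of disc in the frame of frame between 0.009 and 0.0125 m and angle between disc's own z axis and vertical below 0.04 rad and horizontal distance between weight_50 and disc below 0.0085 m and z of weight_50 in the frame of disc between 0.008 and 0.0125 m and angle between weight_50's own z axis and vertical below 0.06 rad and linear speed of each of weight_50, disc below 0.01 m/s); the robot touches nothing.
It fails at once if the disc is lifted off the bed (its centre more than 6 mm above the sliding surface) (z of disc in the frame of frame above 0.021 m).
It fails at once if the disc is forced: disc and frame or bed press on each other with more than 20 N (contact force between disc and frame above 20 N).
It fails at once if the small brass weight is moved by more than 20 mm (distance of weight_10 from where it was at the start of the episode above 0.02 m).
It fails at once if the cork is moved by more than 20 mm (distance of cork_1 from where it was at the start of the episode above 0.02 m).
It also fails if it takes over 64 s, if anything falls off the work surface, if the arm or the gripper's body presses on something with over 40 N, if the wrist force passes 120 N, or if a joint passes its speed limit or range.

## Robot

A 6-joint arm with a two-finger parallel gripper is mounted at the origin on a cart in front of the work surface, level with it; the furniture and walls round the work are solid. World frame = base frame: x ahead of the robot, y to its left, z up, the work surface at z = 0. Lengths are in m, angles in rad, forces in N, time in s.
With the tool pointing down it reaches from about 0.35 to 0.875 m from the base axis. Payload 4.2 kg.
Tool frame: the origin (TCP) lies at the very end of the fingers, on their centre line; the grasp point (between the pads) lies 19 mm behind it; z points along the fingers, y is the line along which they close (so a half turn about z gives the same grasp; the last joint's range is limited). The gripper opens to 85 mm and grips with 20 to 120 N. Pads are 22 mm wide; open, the fingers measure 114 mm over their backs; the gripper's body (76 mm by 85 mm) begins 54 mm behind the grasp point. The pads swing forward as they close: fully open they stand 13 mm farther back than shut.
Start: joints at [1.558, 0.385, 0.008, 0, -1.194, -0.259], TCP at [0.168, 0.602, 0.231] pointing down, gripper open.
Joint ranges: [-3.14, 3.14], [-1.21, 2.06], [-1.07, 1.41], [-3.16, 2.05], [-2.99, -0.16], [-3.1, 3.1]. Speed limits (rad/s): [2.79, 2.79, 3.14, 3.14, 3.14, 3.14].

## Interface

Orientations are given as a unit quaternion [x, y, z, w].
In Python, from station import manip, get_image gives the robot as it stands. The module is installed in compiled form; this text tells all that it offers.
- The arm moves only by the shell command python3 -m crank 'ROWS' [FORCE]. ROWS is JSON, a list of rows, each a list of 5 numbers: the finger opening in m, from 0 to 0.0854, then the shift along the tool's x, y, z in m, then the turn about the tool's z in rad. A call has 1 to 12 rows; each row shifts and turns the commanded pose from where the row before left it, along the tool's axes as they then stand; what a row does not reach is not made up. A row lasts 1/8 s, in which the tool goes at most 62.5 mm and 10.7 degrees, less where a joint would pass 70% of its speed; a pose out of reach is approached as far as the arm can. A call is refused whole if a number of a shift passes 0.0625 or a number of a turn 0.188, either way. A call with a gripper value outside its range is refused whole. The fingers move at their own pace and stop on an object; FORCE is the grip in N (left out, the last holds). Time passes only in rows, so rows that do not move let the fingers close. It gives the time, the measured TCP pose, the force, the opening and the grip force at its end, in the units of the state.
- manip.get_state(): the state, without advancing time (a new reading comes with each control period).
- get_image(name): name is "scene" or "top"; returns a dict with "image" (384x512x3 uint8, red, green, blue), "fovy" (degrees; the focal length in pixels is half the picture's height over the tangent of half this angle, whatever the lens; pixels are square), "cx", "cy" (the principal point, pixels), "distortion" ([k1, k2, p1, p2, k3] as OpenCV has them; the pictures are not rectified), "eye" and "orientation" of the camera in the world. Camera axes: x right, y up, looking along -z (the intrinsics and any distortion apply to the point x, -y, -z); pixel columns grow to the right and rows downward; lengths in m; the calibration is good to about 2 mm. A picture is of the moment at which its call begins. There is no depth.
- manip.sign_off(): hands the job in; it is judged then, once.
The state is a dict: "time": time; "joint_pos": joint angles; "joint_velocities": joint speeds; "effort": joint torques, N m; "position": TCP position; "orientation": TCP orientation; "force": force on the tool from outside, world axes, zero at the start; "moment": the same for the moment, N m; "finger_gap": finger opening in m; "finger_force": force on a finger pad.
Only numpy, scipy, OpenCV 4.12 (cv2) and the standard library are available. Lean on these libraries where they do the work, as an engineer would, in place of code of your own. Each camera call takes 0.05 s, during which the arm holds its last target. There are 200 camera calls.

## Working session

There is one attempt and no reset: what is moved stays moved. The work goes in short steps, Python scripts to look and compute and a shell command to move; the robot and the scene stay as the last step left them, time stands still between calls to the robot, and variables do not carry over. Pictures are saved under pics/ and viewed, at most 10 in all, crops included, and the job is handed in when it is done.

```bash
mkdir -p pics; cat > h.py <<'E'
import numpy as np, cv2
from scipy.spatial.transform import Rotation as R
from station import manip, get_image
def cam(d):
    h,w=d["image"].shape[:2]; f=h/2/np.tan(np.radians(d["fovy"])/2)
    K=np.array([[f,0,d["cx"]],[0,f,d["cy"]],[0,0,1.]])
    return K,np.array(d["distortion"],float),np.array(d["eye"]),R.from_quat(d["orientation"]).as_matrix()
def ray(d,uv,z):
    K,D,e,M=cam(d); p=cv2.undistortPoints(np.array(uv,float).reshape(-1,1,2),K,D).reshape(-1,2)
    v=np.c_[p[:,0],-p[:,1],-np.ones(len(p))]@M.T
    return e+v*((z-e[2])/v[:,2])[:,None]
def proj(d,P):
    K,D,e,M=cam(d); q=(np.atleast_2d(P)-e)@M*[1,-1,-1]
    return cv2.projectPoints(q,np.zeros(3),np.zeros(3),K,D)[0].reshape(-1,2)
def snap(n,fn,crop=None,s=1):
    d=get_image(n); im=d["image"][...,::-1]
    np.savez(fn+".npz",**d)
    if crop: x0,y0,x1,y1=crop; im=im[y0:y1,x0:x1]
    cv2.imwrite(f"pics/{fn}.png",cv2.resize(im,None,fx=s,fy=s,interpolation=cv2.INTER_CUBIC)); return d
def load(fn): return dict(np.load(fn+".npz"))
E
python3 - <<'E'
from h import *
for n in("scene","top"):
    d=snap(n,n+"0",None,1.5); print(n,d["fovy"],d["eye"],d["orientation"],d["distortion"],d["cx"],d["cy"])
s=manip.get_state();print(s)
E
```

```text
scene 51.99309453265434 [ 0.07210519 -0.32277484  0.57996966] [ 0.3961264  -0.15228161 -0.30384927  0.85297703] [0.01228041 0.         0.         0.         0.        ] 252.9187718734454 190.53254176796267
top 43.77051714553753 [0.37062965 0.18470642 0.89649081] [-0.04156954  0.06058145  0.70683929 -0.70354821] [0.02792693 0.         0.         0.         0.        ] 249.83284288163293 200.5784484046409
{'time': 0.1, 'joint_pos': array([ 1.55758765e+00,  3.85508441e-01,  6.78119005e-03, -4.36973904e-04,
       -1.19397616e+00, -2.58586214e-01]), 'joint_velocities': array([-0.0005827 , -0.00062404,  0.00408697,  0.00283898, -0.00048868,
        0.00039415]), 'effort': array([-1.11073063e-03, -3.93319702e+01,  1.88929921e+01,  4.19797540e+00,
       -2.59665117e-03,  4.78796352e-06]), 'position': array([0.16763941, 0.60157377, 0.23032061]), 'orientation': array([ 9.90768752e-01, -1.35559319e-01, -8.48587036e-05,  9.71229111e-04]), 'force': array([ 0.60165292,  0.4230636 , -1.08179168]), 'moment': array([ 0.03501101, -0.01655727,  0.06236245]), 'finger_force': 0.0, 'finger_gap': 0.08573719420918828}
```

View pics/top0.png

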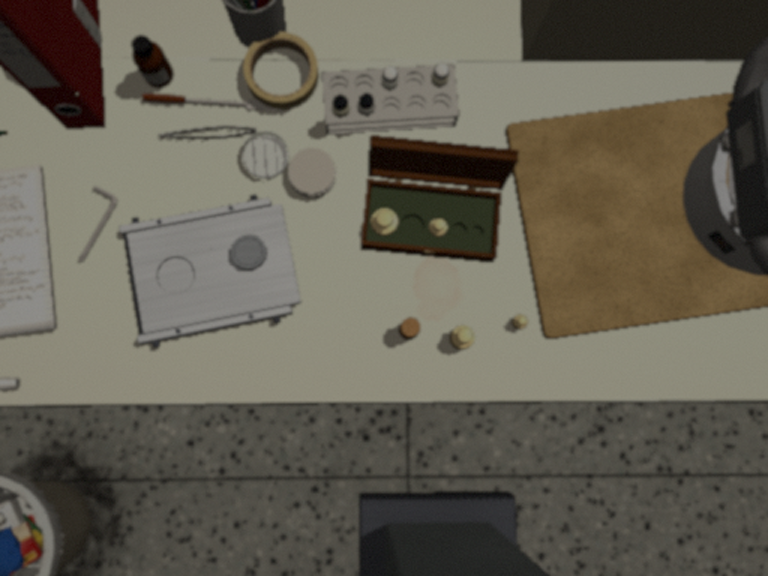

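View pics/scene0.png

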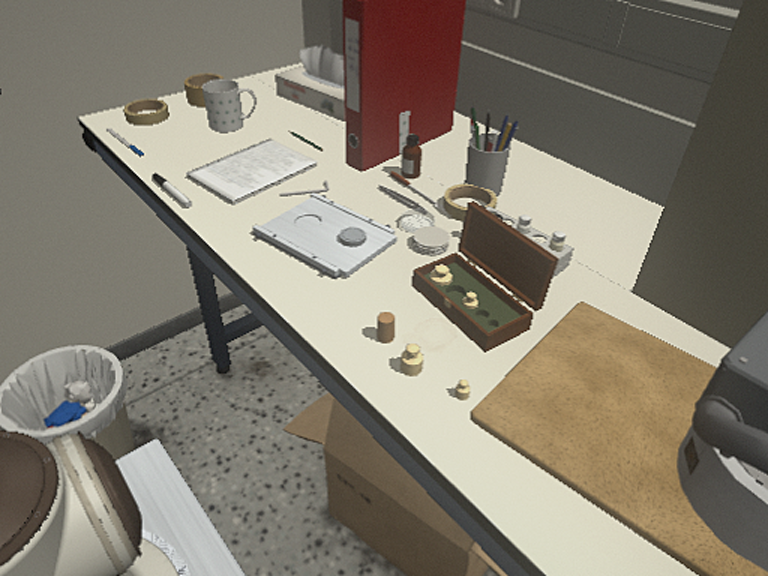

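The top view shows the frame with corners near (122,232), (283,200), (298,303) and (140,340). The pocket is near (175,275), the disc near (248,252), the cork at (410,328), weight_50 at (461,337) and weight_10 at (519,321). All of these are in the 1.5x picture. Next I'll enlarge it to measure.

```bash
python3 - <<'E'
from h import *
im=load("top0")["image"][...,::-1]
a=cv2.resize(im[125:240,72:207],None,fx=5.5,fy=5.5,interpolation=cv2.INTER_CUBIC); a=cv2.convertScaleAbs(a,alpha=1.3)
print(a.shape);cv2.imwrite("pics/a.png",a[:600,:800])
b=im[195:245,255:365];b=cv2.resize(b,None,fx=7,fy=7,interpolation=cv2.INTER_CUBIC);cv2.imwrite("pics/b.png",b)
E
```

```text
(632, 742, 3)
```

View pics/a.png

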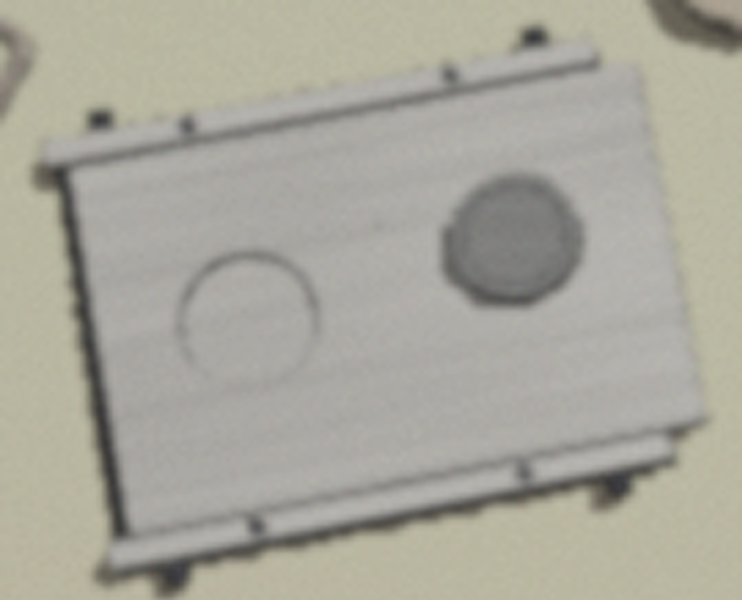

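View pics/b.png

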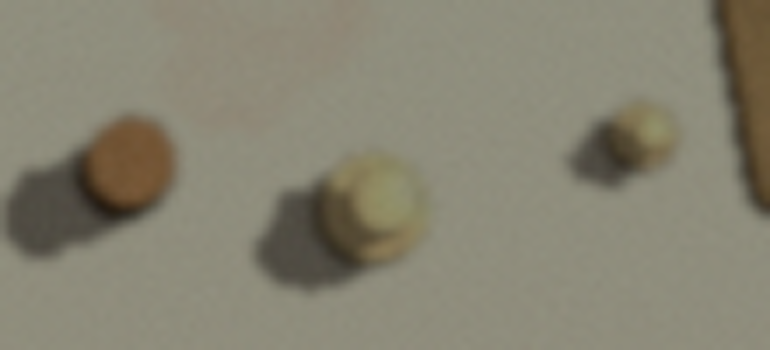

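In crop a the pocket circle is centred near (249,319) and the disc's top face near (511,240). The rail inner edges run (65,165)-(598,65) and (125,535)-(672,438). In crop b weight_50's knob is near (386,202) with its shoulder near (373,210), and the cork and weight_10 are well apart from it.

```bash
python3 - <<'E'
from h import *
d=load("top0"); s=load("scene0")
A=lambda u,v:(72+u/5.5-.4,125+v/5.5-.4); B=lambda u,v:(255+u/7-.4,195+v/7-.4)
np.set_printoptions(precision=4,suppress=True)
p=ray(d,[A(249,319)],.015)[0]; k=ray(d,[A(511,240)],.025)[0]
r=ray(d,[A(65,165),A(598,65),A(125,535),A(672,438)],.017)
print("pocket",p,"disc",k,"rails",r, "yaw",[np.degrees(np.arctan2(*(r[i]-r[i+1])[[1,0]])) for i in(0,2)])
n=(r[0]-r[1])[:2];n/=np.linalg.norm(n); m=np.array([n[1],-n[0]])
print("width",(r[0]-r[2])[:2]@m,"pocket x",(p-r[0])[:2]@m+.065,"disc x",(k-r[0])[:2]@m+.065,"dy",(p-k)[:2]@n)
v=(p-k)[:2];print("push dist",np.linalg.norm(v),"dir deg",np.degrees(np.arctan2(v[1],v[0])))
w=ray(d,[B(386,202)],.040)[0]; print("weight knob",w,"shoulder z22",ray(d,[B(373,210)],.022)[0]); print("cork",ray(d,[B(130,162)],.038),"w10",ray(d,[B(655,131)],.025))
print("case front",ray(d,[(362/1.5,248/1.5),(495/1.5,258/1.5)],.03))
# scene crosscheck
for q in (p,k,w): print(proj(s,q))
im=s["image"][...,::-1]; 
c=cv2.resize(im[120:190,160:275],None,fx=6,fy=6,interpolation=cv2.INTER_CUBIC)
def circ(c0,rad,z,col):
    t=np.linspace(0,6.283,60); P=np.c_[c0[0]+rad*np.cos(t),c0[1]+rad*np.sin(t),0*t+z]
    return P
for c0,rad,z,col in((p,.023,.015,(0,0,255)),(k,.022,.025,(255,0,0))):
    q=(proj(s,circ(c0,rad,z,0))-[160,120]+.5)*6; cv2.polylines(c,[q.astype(int)],True,col,1)
e=cv2.resize(im[215:275,240:320],None,fx=6,fy=6,interpolation=cv2.INTER_CUBIC)
for z,rad in((0,.0145),(.04,.009)):
    q=(proj(s,circ(w,rad,z,0))-[240,215]+.5)*6; cv2.polylines(e,[q.astype(int)],True,(0,0,255),1)
top=d["image"][...,::-1][125:240,72:207]; g=cv2.resize(top,None,fx=4,fy=4,interpolation=cv2.INTER_CUBIC)
for c0,rad,z,col in((p,.023,.015,(0,0,255)),(k,.022,.025,(255,0,0)),(k,.022,.015,(255,255,0))):
    q=(proj(d,circ(c0,rad,z,0))-[72,125]+.5)*4; cv2.polylines(g,[q.astype(int)],True,col,1)
H=np.zeros((600,800,3),np.uint8); c=cv2.resize(c,(460,280));H[:280,:460]=c;H[:g.shape[0]*0+240,460:780]=cv2.resize(e,(320,240));H[280:600,0:376]=cv2.resize(g,(376,320)); H[280:600,380:800]=g[60:380,130:550]
cv2.imwrite("pics/c.png",H)
E
```

```text
pocket [0.5334 0.4072 0.015 ] disc [0.5584 0.3184 0.025 ] rails [[0.586  0.47   0.017 ]
 [0.6214 0.291  0.017 ]
 [0.4601 0.445  0.017 ]
 [0.4921 0.2644 0.017 ]] yaw [np.float64(101.1814256020934), np.float64(100.04103058315032)]
width 0.12835696916941997 pocket x 0.001159824235812637 disc x 0.00850616033705507 dy 0.09205344633273797
push dist 0.09234611868317308 dir deg 105.74425175333438
weight knob [0.4533 0.0534 0.04  ] shoulder z22 [0.453  0.0541 0.022 ]
cork [[0.4641 0.1191 0.038 ]] w10 [[ 0.4733 -0.0205  0.025 ]]
case front [[0.5628 0.1762 0.03  ]
 [0.55   0.0118 0.03  ]]
[[205.5099 145.8563]]
[[234.1712 154.6706]]
[[275.0675 229.4194]]Traceback (most recent call last):
  File "<stdin>", line 28, in <module>
ValueError: could not broadcast input array from shape (320,410,3) into shape (320,420,3)
```

Checks: rail spacing comes out at 128.4 mm against 130, pocket x is about +1 mm, and the scene projections agree. I'm moving now: turn so that tool -x is the push direction, with the fingers 24 mm apart as a cradle.

```bash
cat >> h.py <<'E'
def go(x,y,z,yaw=None):
    s=manip.get_state(); M=R.from_quat(s["orientation"]).as_matrix()
    np.set_printoptions(precision=4,suppress=True)
    print("t",s["time"],"p",s["position"],"yaw",np.degrees(np.arctan2(M[1,0],M[0,0])),"F",s["force"],"gap",s["finger_gap"],"tilt",M[:,2])
    print("tool shift",M.T@(np.array([x,y,z])-s["position"]))
    if yaw is not None: print("tool z turn",-np.arctan2(np.sin(np.radians(yaw)-np.arctan2(M[1,0],M[0,0])),np.cos(np.radians(yaw)-np.arctan2(M[1,0],M[0,0]))))
E
python3 -m crank '[[0.024,0,0,0,0.17],[0.024,0,0,0,0.17],[0.024,0,0,0,0.17],[0.024,0,0,0,0.17],[0.024,0,0,0,0.17],[0.024,0,0,0,0.174],[0.024,0,0,0,0]]' 20
python3 -c "
from h import *
go(.5698,.278,.10,-74.3)"
```

```text
time: 0.98
position: [0.1677, 0.6018, 0.2308]
orientation: [0.798, -0.603, 0.0, 0.0]
force: [-0.5, -0.3, 0.9]
finger_gap: 0.0239
finger_force: 0.0
t 0.975 p [0.1677 0.6018 0.2308] yaw -74.13178513598434 F [-0.5015 -0.3122  0.9428] gap 0.023914894924124512 tilt [-0.0002 -0.001  -1.    ]
tool shift [ 0.4213 -0.2983  0.131 ]
tool z turn 0.002935903227867742
```

```bash
python3 -m crank '[[0.024,0.038,-0.027,0,0],[0.024,0.038,-0.027,0,0],[0.024,0.038,-0.027,0,0],[0.024,0.038,-0.027,0,0],[0.024,0.038,-0.027,0,0],[0.024,0.038,-0.027,0,0],[0.024,0.038,-0.027,0.02,0],[0.024,0.038,-0.027,0.02,0],[0.024,0.038,-0.027,0.03,0],[0.024,0.038,-0.027,0.03,0],[0.024,0.038,-0.027,0.03,0.003],[0.024,0,0,0,0]]'
python3 -c "
from h import *
go(.5698,.278,.018,-74.3)"
```

```text
time: 2.48
position: [0.5674, 0.2769, 0.0975]
orientation: [0.796, -0.605, -0.001, 0.003]
force: [-0.2, -0.1, -0.5]
finger_gap: 0.0237
finger_force: 0.0
t 2.475 p [0.5674 0.2769 0.0975] yaw -74.52841287778084 F [-0.2153 -0.1448 -0.4652] gap 0.023735000220499243 tilt [-0.0055 -0.0041 -1.    ]
tool shift [-0.0006 -0.0031  0.0795]
tool z turn -0.0039865567712311645
```

```bash
python3 -m crank '[[0.024,0,0,0,0],[0.024,0,-0.002,0.02,0],[0.024,0,0,0.02,0],[0.024,0,0,0.02,0],[0.024,0,0,0.016,0],[0.024,0,0,0,0],[0.024,0,0,0,0]]'
python3 - <<'E'
from h import *
go(.5698,.278,.018,-74.3)
snap("top","t1",(130,130,215,200),9)
E
```

```text
time: 3.35
position: [0.5695, 0.2818, 0.0264]
orientation: [0.797, -0.604, 0.0, -0.001]
force: [-0.3, 0.4, 0.4]
finger_gap: 0.0236
finger_force: 0.0
t 3.35 p [0.5695 0.2818 0.0264] yaw -74.34336021688453 F [-0.2765  0.4045  0.415 ] gap 0.023614629764667276 tilt [ 0.0016  0.001  -1.    ]
tool shift [0.0037 0.0007 0.0084]
tool z turn -0.0007567785490141254
```

View pics/t1.png

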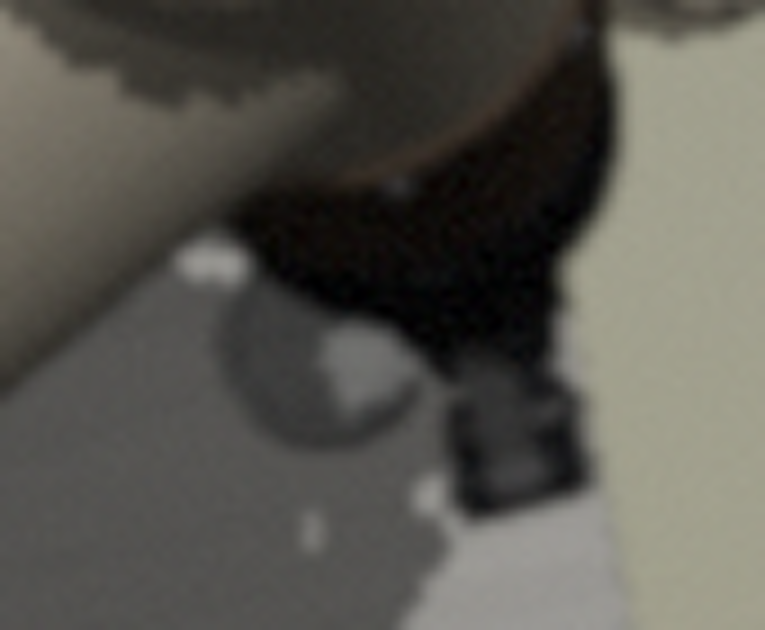

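The near finger is behind the disc with clearance. The arm's shadow and wrist cover part of the top view, so I'll use the scene camera for checks. Lowering and starting the push.

```bash
python3 -m crank '[[0.024,0,0.001,0.004,0],[0.024,0,0,0.004,0],[0.024,0,0,0,0],[0.024,-0.004,0,0,0],[0.024,-0.004,0,0,0],[0.024,-0.004,0,0,0],[0.024,-0.004,0,0,0],[0.024,-0.004,0,0,0],[0.024,-0.004,0,0,0],[0.024,-0.004,0,0,0],[0.024,0,0,0,0]]'
python3 - <<'E'
from h import *
go(.5414,.3789,.018,-74.3)
d=snap("scene","s1",(160,110,275,190),6)
E
```

```text
time: 4.78
position: [0.5605, 0.3082, 0.0173]
orientation: [0.797, -0.605, -0.0, -0.0]
force: [0.5, -0.2, 0.9]
finger_gap: 0.0238
finger_force: 0.0
t 4.775 p [0.5605 0.3082 0.0173] yaw -74.39130861767126 F [ 0.4526 -0.1526  0.8954] gap 0.02381721859273297 tilt [ 0.0002  0.0004 -1.    ]
tool shift [-0.0733 -0.0007 -0.0007]
tool z turn -0.0015936360138082417
```

View pics/s1.png

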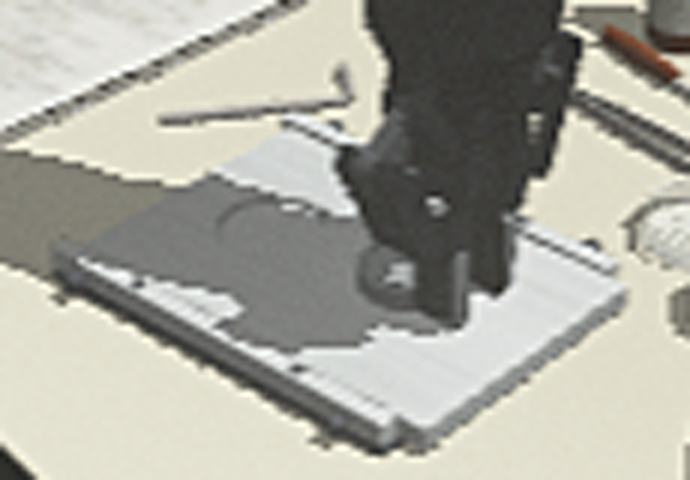

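The disc is in front of the two fingers, its left edge at about (358,280) in the crop, and the pocket arc is at about (270,215). The cradle is behind it, so I'm continuing.

```bash
python3 -m crank '[[0.024,-0.005,0,0,0],[0.024,-0.005,0,0,0],[0.024,-0.005,0,0,0],[0.024,-0.005,0,0,0],[0.024,-0.005,0,0,0],[0.024,-0.005,0,0,0],[0.024,-0.005,0,0,0],[0.024,-0.005,0,0,0],[0.024,-0.005,0,0,0],[0.024,-0.005,0,0,0],[0.024,-0.005,0,0,0],[0.024,0,0,0,0]]'
python3 - <<'E'
from h import *
go(.5414,.3789,.018,-74.3)
d=snap("scene","s2",(160,110,275,190),6)
E
```

```text
time: 6.32
position: [0.5457, 0.3612, 0.0173]
orientation: [0.797, -0.605, -0.0, -0.0]
force: [0.3, -0.9, 0.2]
finger_gap: 0.0238
finger_force: 0.0
t 6.325 p [0.5457 0.3612 0.0173] yaw -74.3879913115474 F [ 0.3008 -0.8897  0.1617] gap 0.023764605640336212 tilt [ 0.0002  0.0005 -1.    ]
tool shift [-0.0182 -0.0006 -0.0007]
tool z turn -0.00153573809965013
```

View pics/s2.png

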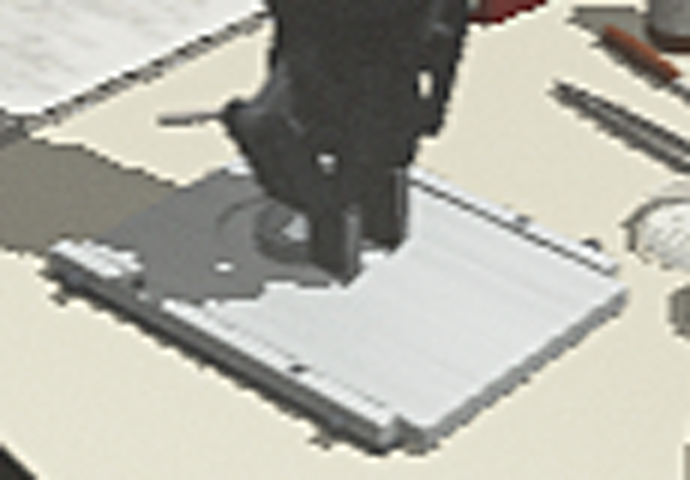

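The disc's left edge is at (258,230) and the pocket rim's left edge at about (218,225), so roughly 15-18 mm remain. The push force is about 1 N. I'll go on slowly, watching the force.

```bash
python3 -m crank '[[0.024,-0.003,0,0,0],[0.024,-0.003,0,0,0],[0.024,-0.003,0,0,0],[0.024,-0.003,0,0,0],[0.024,-0.001,0,0,0],[0.024,0,0,0,0]]'
python3 -m crank '[[0.024,-0.001,0,0,0],[0.024,0,0,0,0]]'
python3 - <<'E'
from h import *
go(.5414,.3789,.018,-74.3)
E
```

```text
time: 7.12
position: [0.5423, 0.3734, 0.0174]
orientation: [0.796, -0.605, -0.0, -0.0]
force: [0.3, -0.3, 0.7]
finger_gap: 0.0242
finger_force: 0.4
time: 7.38
position: [0.542, 0.3741, 0.0173]
orientation: [0.796, -0.605, -0.0, 0.0]
force: [0.7, -1.3, 1.3]
finger_gap: 0.0242
finger_force: 0.6
t 7.375 p [0.542  0.3741 0.0173] yaw -74.41888767739326 F [ 0.7165 -1.3334  1.2992] gap 0.024150557791319666 tilt [-0.0001 -0.0001 -1.    ]
tool shift [-0.0048 -0.0008 -0.0007]
tool z turn -0.002074981410561172
```

```bash
for i in 1; do python3 -m crank '[[0.024,-0.001,0,0,0],[0.024,0,0,0,0]]'; done; python3 -m crank '[[0.024,-0.001,0,0,0],[0.024,0,0,0,0]]'
python3 - <<'E'
from h import *
go(.5414,.3789,.018,-74.3)
E
```

```text
time: 7.62
position: [0.5417, 0.3751, 0.0173]
orientation: [0.796, -0.605, -0.0, 0.0]
force: [-1.8, -0.8, 0.9]
finger_gap: 0.0241
finger_force: 0.7
time: 7.88
position: [0.5414, 0.3761, 0.0172]
orientation: [0.796, -0.605, -0.0, 0.0]
force: [0.5, -0.6, 0.5]
finger_gap: 0.0236
finger_force: 0.6
t 7.875 p [0.5414 0.3761 0.0172] yaw -74.41527041033521 F [ 0.5066 -0.5988  0.5356] gap 0.023597488748839605 tilt [-0.0001 -0.     -1.    ]
tool shift [-0.0027 -0.0007 -0.0008]
tool z turn -0.0020118481904742858
```

```bash
python3 -m crank '[[0.024,-0.001,0,0,0],[0.024,0,0,0,0]]'; python3 -m crank '[[0.024,-0.001,0,0,0],[0.024,0,0,0,0]]'
python3 - <<'E'
from h import *
go(.5414,.3789,.018,-74.3)
d=snap("scene","s3",(180,125,240,170),12)
E
```

```text
time: 8.12
position: [0.5411, 0.3771, 0.0172]
orientation: [0.796, -0.605, -0.0, 0.0]
force: [-0.0, -0.5, -0.2]
finger_gap: 0.0239
finger_force: 0.4
time: 8.38
position: [0.5409, 0.3781, 0.0172]
orientation: [0.796, -0.605, -0.0, -0.0]
force: [-0.8, -0.1, -0.0]
finger_gap: 0.0239
finger_force: 0.2
t 8.375 p [0.5409 0.3781 0.0172] yaw -74.40684640837101 F [-0.7989 -0.1283 -0.009 ] gap 0.023891979098135466 tilt [ 0.      0.0001 -1.    ]
tool shift [-0.0006 -0.0007 -0.0008]
tool z turn -0.0018648216200045642
```

View pics/s3.png

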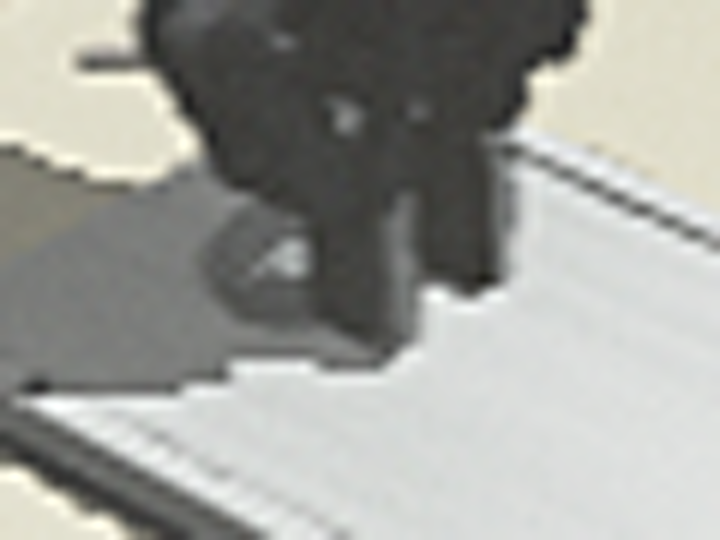

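The disc, its left edge at about (203,265) in the crop, still covers the pocket rim. It isn't clear whether it has dropped. Continuing in 1 mm steps under force watch.

```bash
python3 -m crank '[[0.024,-0.001,0,0,0],[0.024,0,0,0,0]]'|egrep 'pos|force|gap'; python3 -m crank '[[0.024,-0.001,0,0,0],[0.024,0,0,0,0]]'|egrep 'pos|force|gap'
python3 - <<'E'
from h import *
d=snap("scene","s4"); e=load("s3")
print(np.abs(d["image"][138:155,192:207].astype(int)-e["image"][138:155,192:207]).max(2))
t=np.linspace(0,6.28,9)[:-1]
p=np.array([.5334,.4072]);
for r,z in((.023,.015),(.022,.021),(.022,.025)): print(proj(d,np.c_[p[0]+r*np.cos(t),p[1]+r*np.sin(t),0*t+z]).round(1).tolist())
E
```

```text
position: [0.5407, 0.379, 0.0173]
force: [0.2, -0.8, -0.3]
finger_gap: 0.0241
finger_force: 0.2
position: [0.5405, 0.38, 0.0174]
force: [0.6, -1.4, 0.3]
finger_gap: 0.024
finger_force: 0.3
[[  2   1   2   3  24  37   4   3   5   5   2   3   4   2   3]
 [  0   2   2   4   1   2   3   3   2   7   0   7   4   4   1]
 [  2   4   4   5   1   1   3   7   7   2   4   8   2   3   2]
 [  1   0   3   4   1   4   2   1  10  13   1   7   5   3   5]
 [  3   3   2   3   2   2   7  12  14   8  19  23  10   1   3]
 [  3   3   2   2   3  13  15   7  14   5   4   5  12  10   2]
 [  1   2   3   2   4  14   3   4   1   1   5   4  10  15  13]
 [  1   1   3   3   3   4   4   5   1   6  62  39  33  40   4]
 [  3   3   1   2   2   2  21   9   2  56  29   7  33  47   6]
 [  1   3   4   2  14   2   9   6  63  50  67  37  16  25   6]
 [  2   1   1   4  16  23   8  14   2   4   1   2  37  33   7]
 [  3   2   2   3  10  20  11   4   8  14  11  12   4  14   6]
 [  5   6   2   1   3  16  20   7   4   1   3   6   1   8   5]
 [ 87  59   6   1   1   1  17  10   5   2   2   3   5  10   2]
 [  1   5   5   4   1   1   2   1   6  12   2   5  15   8   5]
 [  3   2   1   1   2   2   2   9   9  10   2   3   2   2   3]
 [  2   4   1   6   2   2   9  72 113 114  55   4   1   2   1]]
[[212.8, 142.9], [207.1, 141.1], [200.5, 142.0], [196.7, 145.3], [198.1, 148.9], [203.8, 150.8], [210.6, 149.8], [214.3, 146.5]]
[[212.4, 141.0], [206.9, 139.3], [200.6, 140.2], [197.0, 143.3], [198.2, 146.8], [203.8, 148.6], [210.3, 147.6], [213.8, 144.5]]
[[212.3, 139.7], [206.9, 138.0], [200.5, 138.9], [196.8, 142.0], [198.1, 145.5], [203.7, 147.3], [210.2, 146.3], [213.8, 143.2]]
```

```bash
python3 -m crank '[[0.024,-0.001,0,0,0],[0.024,0,0,0,0]]'|egrep 'pos|force|gap'; python3 -m crank '[[0.024,-0.001,0,0,0],[0.024,0,0,0,0]]'|egrep 'pos|force|gap'
```

```text
position: [0.5402, 0.3809, 0.0173]
force: [0.2, -0.4, -0.3]
finger_gap: 0.0241
finger_force: 0.4
position: [0.5398, 0.3814, 0.0173]
force: [0.3, -2.0, 0.1]
finger_gap: 0.0237
finger_force: 1.0
```

```bash
python3 -m crank '[[0.024,-0.0005,0,0,0],[0.024,0,0,0,0]]'|egrep 'pos|force|gap';  python3 - <<'E'
from h import *
d=snap("scene","s5",(185,130,235,165),14)
go(.5405,.38,.02)
E
```

```text
position: [0.5396, 0.3817, 0.0172]
force: [0.2, -3.2, 0.6]
finger_gap: 0.0238
finger_force: 1.5
t 9.775 p [0.5396 0.3818 0.0172] yaw -74.42551160563735 F [ 0.882  -3.2465  1.8292] gap 0.024132318187512644 tilt [-0.0005 -0.0009 -1.    ]
tool shift [ 0.0019 -0.0004 -0.0028]
```

View pics/s5.png

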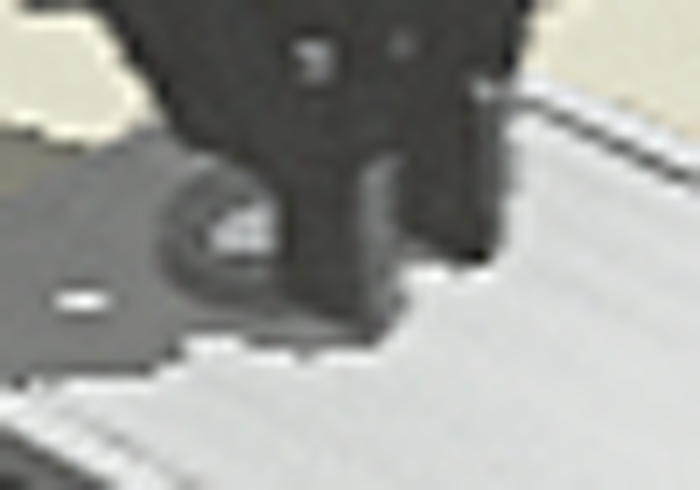

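The push force has climbed to about 3 N with no advance, so the wall is stopping the disc. Its left edge at about (155,235) in the crop lines up with the pocket rim. I'll back off, lift clear and check numerically.

```bash
python3 -m crank '[[0.024,0.004,0,0,0],[0.024,0.02,0,0,0],[0.024,0.02,0,-0.03,0],[0.024,0.03,0,-0.05,0],[0.024,0.05,0.02,-0.03,0],[0.024,0.06,0.02,0,0],[0.024,0.06,0.01,0,0],[0.03,0.04,0.01,0,0],[0.06,0,0,0,0]]'
python3 - <<'E'
from h import *
go(.453,.0538,.08,0)
d=snap("top","t6",(85,165,130,205),12); s=snap("scene","s6",(185,130,230,160),14)
p=np.array([.5334,.4072])
# mean profile of intensity vs radius about candidate top-face centre, per camera, fit z & centre by max edge contrast
from scipy.ndimage import map_coordinates as mc
from scipy.optimize import minimize
t=np.linspace(0,2*np.pi,120,endpoint=False)
def samp(im,c,r,z,D): 
    q=proj(D,np.c_[c[0]+r*np.cos(t),c[1]+r*np.sin(t),0*t+z]); return mc(im,[q[:,1],q[:,0]],order=1)
gt=cv2.GaussianBlur(cv2.cvtColor(d["image"],cv2.COLOR_RGB2GRAY),(0,0),.6).astype(float)
gs=cv2.GaussianBlur(cv2.cvtColor(s["image"],cv2.COLOR_RGB2GRAY),(0,0),.6).astype(float)
for z in(.021,.025):
  for n,im,D in(("top",gt,d),("scene",gs,s)):
    best=max(((np.mean(samp(im,c,.025,z,D))-np.mean(samp(im,c,.0195,z,D)),a,b) for a in np.arange(-6,6.1,.5) for b in np.arange(-6,6.1,.5) for c in[p+[a/1e3,b/1e3]]))
    print(z,n,best)
np.set_printoptions(linewidth=200)
print(gs[136:154,192:219].astype(int)); print(gt[170:196,100:132].astype(int))
E
```

```text
time: 10.9
position: [0.5579, 0.0901, 0.1275]
orientation: [0.795, -0.607, -0.0, -0.0]
force: [0.2, -0.4, 0.7]
finger_gap: 0.0468
finger_force: 0.0
t 10.9 p [0.5579 0.0901 0.1275] yaw -74.69680558425641 F [ 0.2015 -0.3947  0.6658] gap 0.04678221604466054 tilt [ 0.0003  0.0005 -1.    ]
tool shift [0.0073 0.1108 0.0475]
tool z turn -1.303705198167361
0.021 top (np.float64(21.069217420746014), np.float64(-3.0), np.float64(1.0))
0.021 scene (np.float64(21.94536229578881), np.float64(-6.0), np.float64(-6.0))
0.025 top (np.float64(21.648349169748485), np.float64(-3.5), np.float64(0.0))
0.025 scene (np.float64(6.832406431374295), np.float64(-6.0), np.float64(-6.0))
[[223 223 223 224 223 221 220 217 216 216 217 218 218 218 217 217 217 217 218 218 217 217 219 221 223 217 206]
 [223 224 224 223 220 216 212 213 213 213 216 217 217 218 218 218 217 217 218 217 217 217 217 216 218 219 221]
 [223 223 222 219 218 216 214 213 213 213 214 215 216 217 219 219 219 219 218 217 217 218 218 217 217 216 218]
 [222 221 219 217 217 218 217 217 216 216 215 214 217 216 219 221 221 220 219 218 217 217 217 216 21
[... 4272 characters left out ...]
 96  92  87  84  92 111 123 119  98  63  33]
 [140 140 140 137 127 111  97  91  91  94  97  97  97  95  95  96  98  97  96  96  95  90  85  84  92 108 123 133 132 116  84  49]
 [140 140 140 139 135 126 116 102  92  90  94  96  96  94  94  96  97  95  92  89  86  82  83  94 110 125 133 138 137 127 102  70]
 [140 140 140 140 140 137 132 120 106  97  95  93  91  89  89  89  89  85  81  79  80  86  98 113 126 134 137 139 139 134 120  95]
 [140 140 140 141 141 141 139 135 126 116 108 101  94  86  82  81  81  80  81  86  95 108 120 128 134 138 139 140 139 138 133 117]
 [140 141 141 140 141 141 140 139 136 131 126 121 114 103  96  95  96  99 105 112 119 128 134 137 138 139 140 141 141 140 140 131]]
```

```bash
python3 - <<'E'
from h import *
a=load("scene0")["image"][...,::-1]; d=load("s6"); b=d["image"][...,::-1]
S=16
ca=cv2.resize(a[140:172,214:258],None,fx=9,fy=9,interpolation=cv2.INTER_CUBIC); cb=cv2.resize(b[130:162,184:228],None,fx=9,fy=9,interpolation=cv2.INTER_CUBIC)
tt=load("t6")["image"][...,::-1]; t0=load("top0")["image"][...,::-1]
ct=cv2.resize(tt[166:200,95:139],None,fx=9,fy=8.5,interpolation=cv2.INTER_CUBIC); c0=cv2.resize(t0[152:186,143:187],None,fx=9,fy=8.5,interpolation=cv2.INTER_CUBIC)
H=np.vstack([np.hstack([ca,cb]),cv2.convertScaleAbs(np.hstack([c0,ct]),alpha=1.6)]); print(H.shape); cv2.imwrite("pics/d.png",H)
E
```

```text
(577, 792, 3)
```

View pics/d.png

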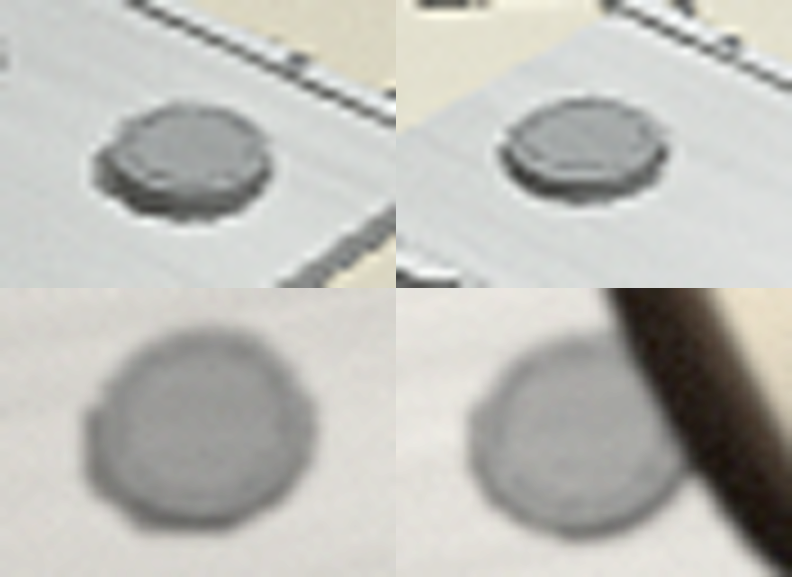

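The new views (right column) show a much thinner side wall, about 25 px against 38 before. The face is level and even inside the rim, so the disc is seated flat. Next is weight_50: the present yaw is fine, as the fingers close nearly along x with more than 60 mm to its neighbours.

```bash
python3 -m crank '[[0.06,0.002,0.037,0,0],[0.06,0.002,0.037,0,0],[0.06,0.003,0.037,0,0],[0.06,0,0,0.025,0],[0.06,0,0,0.025,0],[0.06,0,0,0,0],[0.06,0,0,0,0]]'
python3 - <<'E'
from h import *
go(.453,.0538,.006)
print("disc est",ray(load("s6"),[(204.4,144.8)],.021),ray(load("t6"),[(115.9,182.8)],.021))
E
```

```text
time: 11.88
position: [0.454, 0.0576, 0.078]
orientation: [0.797, -0.604, 0.0, -0.001]
force: [0.6, 0.4, 1.4]
finger_gap: 0.0599
finger_force: 0.0
t 11.875 p [0.454  0.0576 0.078 ] yaw -74.33435370280834 F [0.6043 0.3958 1.445 ] gap 0.059874980907260796 tilt [ 0.0014  0.0004 -1.    ]
tool shift [0.0034 0.0021 0.072 ]
disc est [[0.529  0.4053 0.021 ]] [[0.5319 0.4075 0.021 ]]
```

```bash
python3 -m crank '[[0.06,0.0034,0.002,0.01,0],[0.06,0,0,0.02,0],[0.06,0,0,0.02,0],[0.06,0,0,0.014,0],[0.06,0,0,0.006,0],[0.06,0,0,0,0],[0.06,0,0,0,0]]'
python3 - <<'E'
from h import *
go(.453,.0538,.006)
E
```

```text
time: 12.75
position: [0.4527, 0.0531, 0.0078]
orientation: [0.796, -0.605, 0.0, -0.001]
force: [0.1, 0.7, 0.4]
finger_gap: 0.0603
finger_force: 0.0
t 12.75 p [0.4527 0.0531 0.0078] yaw -74.41181377941395 F [0.1244 0.6853 0.4476] gap 0.06027813060370734 tilt [ 0.0012  0.0005 -1.    ]
tool shift [-0.0005 -0.0005  0.0018]
```

```bash
python3 -m crank '[[0.04,0,0,0,0],[0.036,0,0,0,0],[0.032,0,0,0,0],[0.028,0,0,0,0],[0.02,0,0,0,0],[0.02,0,0,0,0],[0.02,0,0,0,0]]' 30
python3 - <<'E'
from h import *
go(.453,.0538,.09)
E
```

```text
time: 13.62
position: [0.4525, 0.0531, 0.0076]
orientation: [0.797, -0.605, 0.0, -0.0]
force: [-0.8, 0.5, 5.3]
finger_gap: 0.0274
finger_force: 29.5
t 13.625 p [0.4525 0.0531 0.0076] yaw -74.39752743337918 F [-0.7621  0.4855  5.3322] gap 0.027372183211784674 tilt [ 0.0005  0.0001 -1.    ]
tool shift [-0.0005 -0.0007 -0.0824]
```

```bash
python3 -m crank '[[0.02,0,0,-0.01,0],[0.02,0,0,-0.03,0],[0.02,0,0,-0.04,0],[0.02,0,0,-0.02,0],[0.02,0,0,0,0],[0.02,0,0,0,0]]'
python3 - <<'E'
from h import *
go(.5318,.4074,.107)
s=snap("scene","s7"); t=np.linspace(0,6.28,5)
g=s["image"]; print("orig spot", g[225:240:3,270:280:3].mean(2).astype(int).tolist())
E
```

```text
time: 14.38
position: [0.4512, 0.0526, 0.1064]
orientation: [0.796, -0.605, -0.001, 0.001]
force: [-0.3, 0.2, -1.6]
finger_gap: 0.0274
finger_force: 30.1
t 14.375 p [0.4512 0.0526 0.1064] yaw -74.44993609970291 F [-0.3438  0.2144 -1.64  ] gap 0.027448301446674477 tilt [-0.0021 -0.0005 -1.    ]
tool shift [-0.3202 -0.1728 -0.001 ]
orig spot [[223, 222, 223, 221], [218, 222, 224, 223], [226, 220, 222, 223], [226, 226, 226, 226], [226, 225, 226, 227]]
```

```bash
python3 -m crank '[[0.02,-0.015,-0.008,0,0],[0.02,-0.03,-0.016,0,0],[0.02,-0.034,-0.0185,0,0],[0.02,-0.034,-0.0185,0,0],[0.02,-0.034,-0.0185,0,0],[0.02,-0.034,-0.0185,0,0],[0.02,-0.034,-0.0185,0,0],[0.02,-0.034,-0.0185,0,0],[0.02,-0.034,-0.0185,0,0],[0.02,-0.025,-0.013,0,0],[0.02,-0.012,-0.006,0,0],[0.02,0,0,0,0]]'
python3 -m crank '[[0.02,0,0,0,0],[0.02,0,0,0,0]]' >/dev/null
python3 - <<'E'
from h import *
go(.5318,.4074,.030)
E
```

```text
time: 15.92
position: [0.5318, 0.4081, 0.106]
orientation: [0.797, -0.604, -0.0, 0.001]
force: [0.7, -0.8, -1.4]
finger_gap: 0.0272
finger_force: 30.1
t 16.175 p [0.5323 0.4066 0.1075] yaw -74.46737302319661 F [ 0.0776 -0.6235 -2.0099] gap 0.027356303788324668 tilt [-0.0002 -0.0002 -1.    ]
tool shift [-0.001   0.0002  0.0775]
```

```bash
python3 -m crank '[[0.02,-0.001,0,0.015,0],[0.02,0,0,0.025,0],[0.02,0,0,0.02,0],[0.02,0,0,0.01,0],[0.02,0,0,0.003,0],[0.02,0,0,0,0],[0.02,0,0,0,0]]'
python3 - <<'E'
from h import *
go(.5318,.4074,.0286)
E
```

```text
time: 17.05
position: [0.5326, 0.409, 0.0353]
orientation: [0.796, -0.605, 0.0, -0.001]
force: [-0.8, 0.4, -1.1]
finger_gap: 0.0272
finger_force: 30.1
t 17.05 p [0.5326 0.409  0.0353] yaw -74.4084366983332 F [-0.8087  0.4272 -1.0869] gap 0.0272210186483992 tilt [ 0.0013  0.0013 -1.    ]
tool shift [0.0013 0.0012 0.0067]
```

```bash
python3 -m crank '[[0.02,0.001,0.001,0.003,0],[0.02,0,0,0.001,0],[0.02,0,0,0,0],[0.02,0,0,0,0]]'
python3 - <<'E'
from h import *
go(.5318,.4074,.0286)
s=snap("scene","s8"); p=manip.get_state()["position"]; im=s["image"].astype(int)
x,y=proj(s,p)[0].astype(int); print(x,y)
m=(im[...,0]-im[...,2])
for r in range(y-14,y+10): print(r," ".join("%3d"%v for v in m[r,x-14:x+15]))
t=np.linspace(0,6.283,40); 
for z in(0,.02): q=proj(s,np.c_[p[0]+.0145*np.cos(t),p[1]+.0145*np.sin(t),0*t+p[2]-.0076+z]); print(q.min(0),q.max(0))
q=proj(s,np.c_[.5318+.022*np.cos(t),.4074+.022*np.sin(t),0*t+.021]); print("disc",q.min(0),q.max(0))
E
```

```text
time: 17.55
position: [0.5315, 0.4073, 0.0304]
orientation: [0.796, -0.605, 0.0, -0.0]
force: [1.1, -1.2, -1.3]
finger_gap: 0.0273
finger_force: 30.1
t 17.55 p [0.5315 0.4073 0.0304] yaw -74.41052677406933 F [ 1.1007 -1.1749 -1.2982] gap 0.027349101563075767 tilt [ 0.0001  0.0001 -1.    ]
tool shift [ 0.     -0.0003  0.0018]
204 141
127   4   1   3   1   0   1   3  18  17   4   3   3   0   6   5   6   7   3   5   4   2  -2  -2   5   5   5   6   9  22
128   4   5   2   3   0   1   2   0   1   2   3   3   0   2   3   3   3   6   5   3   2  -2  -2  20  26  24  24  22  21
129   2   3   3   2   4   1   2  -2   2   5   3   0   0  18  13   0   1   2   5   4   5  -1   0  24  25  24  24  24  20
130   6   2   5   2   4   3   1   1   4   2   1   3  -5  32  24   5   1  -2   2   2   4  -2  -3  11  14  -1   1  20  21
131   1   3   6   4   7   4   1  -1   2   5   4   3  -5  69  79  77  72  34  -1   1   6   0  -1  -3  -5  -6  -6  24  25
132  -2   0   4   3   2   0   4   3   3   3   1   2   7  67  66  63  62  53  10   4   0  -1   0  -2  -1  -4  -3   3  14
133  27  15   4   4   1   2   4   1   4   5  
[... 1539 characters left out ...]
 -2   0   0   1  13  22  14  10  31  42  47  49  48  53  36   2  -4  -4   1  -1   0   0   1  -2
147   2   1   2   3   0   0   2   1   1   1   4  18  46  50  48  51  44  30  12  -8  -7  -6  -1   2  -2  -1  -1  -1  -1
148   1   2   0   2  -2   1   2   1   0   0  -1  -2  -7  -8  -6  -8  -9  -7  -6  -4  -2  -3  -2  -1  -2  -3  -2  -2  -4
149   3   0   0  -2   4   1   1   4   1   3  -3  -3  -5  -6  -5  -5  -5  -1  -3  -1   0   1   0  -1   0   0   0   0  -2
150   1   1   1   1   0   1   1   3   2   3   3   4   1   0   0   2   1   1   0  -3   0  -2  -2  -3   0   1  -1  -2  -1
[199.0257 140.4926] [210.3739 146.6783]
[198.482  133.8663] [209.9773 139.9841]
disc [196.2176 139.4603] [213.4163 148.8521]
```

The weight sits in the hand as expected: predicted base columns 199-210.4, rows to 146.7, against observed 199.5-210.3 and 147.5. Lowering to contact.

```bash
for i in 1; do python3 -m crank '[[0.02,0,0,0.001,0],[0.02,0,0,0,0],[0.02,0,0,0,0]]'|egrep 'pos|force:'; python3 -m crank '[[0.02,0,0,0.0005,0],[0.02,0,0,0,0],[0.02,0,0,0,0]]'|egrep 'pos|force:'; done
```

```text
position: [0.5314, 0.4073, 0.0292]
force: [0.4, 0.1, -2.0]
finger_force: 30.1
position: [0.5315, 0.4073, 0.0288]
force: [0.0, 0.1, -1.6]
finger_force: 30.1
```

```bash
for i in 1; do python3 -m crank '[[0.02,0,0,0.0005,0],[0.02,0,0,0,0],[0.02,0,0,0,0]]'|egrep 'pos|force:'; python3 -m crank '[[0.02,0,0,0.0005,0],[0.02,0,0,0,0],[0.02,0,0,0,0]]'|egrep 'pos|force:'; done
```

```text
position: [0.5315, 0.4073, 0.0288]
force: [-1.2, -0.2, 2.9]
finger_force: 30.4
position: [0.5315, 0.4073, 0.0287]
force: [-2.3, -1.1, 5.8]
finger_force: 30.7
```

Contact is at z = 0.0288, where a seated disc should put it. Releasing, then going straight up.

```bash
python3 -m crank '[[0.02,0,0,-0.0005,0],[0.032,0,0,0,0],[0.04,0,0,0,0],[0.05,0,0,0,0],[0.06,0,0,0,0],[0.06,0,0,0,0]]' 20
python3 -m crank '[[0.06,0,0,-0.01,0],[0.06,0,0,-0.03,0],[0.06,0,0,-0.04,0],[0.06,0,0,-0.04,0],[0.06,0.05,0,0,0],[0.06,0.06,0,0,0],[0.06,0.06,0,0,0],[0.06,0.03,0,0,0],[0.06,0,0,0,0],[0.06,0,0,0,0]]'
python3 - <<'E'
from h import *
d=snap("top","t9"); s=snap("scene","s9")
np.set_printoptions(linewidth=220)
for n,D in(("scene",s),("top",d)):
    im=D["image"].astype(int); x,y=proj(D,[.5318,.4074,.035])[0].astype(int); m=im[...,0]-im[...,2]
    print(n,x,y); 
    for r in range(y-13,y+14): print(r," ".join("%3d"%v for v in m[r,x-14:x+15]))
t=np.linspace(0,6.283,40)
for n,D in(("scene",s),("top",d)):
  for r,z in((.0145,.021),(.0145,.043),(.007,.061),(.022,.021)):
    q=proj(D,np.c_[.5318+r*np.cos(t),.4074+r*np.sin(t),0*t+z]); print(n,r,z,q.min(0),q.max(0))
E
```

```text
time: 19.85
position: [0.5315, 0.4073, 0.0283]
orientation: [0.796, -0.605, 0.0, -0.0]
force: [0.2, 0.3, -0.0]
finger_gap: 0.06
finger_force: 0.0
time: 21.1
position: [0.5853, 0.2152, 0.1489]
orientation: [0.796, -0.605, 0.0, -0.001]
force: [-0.4, -0.3, 0.7]
finger_gap: 0.0602
finger_force: 0.0
scene 204 139
126  23  24  23  22  24  23  23  25  23  22  21  22  23  23  25  25  21  24  21  21  20  16  15  15  11  10  12  12   7
127  23  25  25  25  23  25  23  20  19  20  22  19  18  15   9  10  10  11   9  10  10   9   8   5   6   6   5   7  21
128  14  17  12  12  13  11  11   8   8   9   6   7   8   6   3   4   3   9   4   6   8  12  12  17  27  26  25  25  23
129  10   6   4   7   4   5   6   4   7   9   9  14  12  18  26  23  24   4  -5  -3  -5   8  24  27  26  26  26  25  23
130   8   9  19  17  23  24  25  25  25  25  23  24  21  20  21  20  14   5  -2   1   1  -4  -7   4  13   3   1  21  23
131  26  23  24  24  24  23  22  22  24  23  22  21  29  32  33  54  47  11  -3   0   3   1  -3  -2  -4  -4  -5  20  25
132  22  23  23  21  23  24  22  22  24  21  27  29  34  38  39  39  3
[... 5589 characters left out ...]
  21  20  20  20  20  19  19  21  20  20  20  20  19  20  19  21  20  20  21  19  19  19  19  19  20  19  19  19
scene 0.0145 0.021 [199.15998719 141.01644283] [210.49287168 147.20542122]
scene 0.0145 0.043 [198.56380226 133.7352329 ] [210.05833606 139.84971257]
scene 0.007 0.061 [201.07773297 129.16156011] [206.69105093 132.08121007]
scene 0.022 0.021 [196.21760493 139.46029466] [213.41633301 148.8521269 ]
top 0.0145 0.021 [107.97750849 175.12142026] [123.87765196 190.57922398]
top 0.0145 0.043 [104.69811733 172.71752882] [121.00785565 188.55703716]
top 0.007 0.061 [106.20874784 174.8306696 ] [114.25151685 182.63486081]
top 0.022 0.021 [103.8506185  171.14069257] [127.97642276 194.59455416]
```

The weight stands upright. In the scene camera its base centre is at about (204.4,144.7), and the disc's face centre measured (204.4,144.8). The gripper is clear, so I'm handing in.

```bash
python3 -m crank '[[0.06,0,0,0,0],[0.06,0,0,0,0],[0.06,0,0,0,0],[0.06,0,0,0,0]]' | head -1; python3 -c "
from station import manip
print(manip.sign_off())"
```

```text
time: 21.7
the job is handed in; nothing more can be done
None
```

The job is handed in, with no verdict shown: by my measurements the disc is seated flat in the pocket, weight_50 stands upright and centred on it, and the gripper never went near the small weight or the cork (not re-measured at the end).

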